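Set the sprung portion gauge to the marked rib

ROBOT

A 6-joint arm with a two-finger parallel gripper is mounted at the origin on a cart in front of the work surface, level with it; the furniture and walls round the work are solid. World frame = base frame: x ahead of the robot, y to its left, z up, the work surface at z = 0. Lengths are in m, angles in rad, forces in N, time in s.
With the tool pointing down it reaches from about 0.3 to 0.775 m from the base axis. Payload 14.6 kg.
Tool frame: the origin (TCP) lies at the very end of the fingers, on their centre line; the grasp point (between the pads) lies 19 mm behind it; z points along the fingers, y is the line along which they close (so a half turn about z gives the same grasp; the last joint's range is limited). The gripper opens to 94 mm and grips with 3 to 60 N. Pads are 16 mm wide; open, the fingers measure 119 mm over their backs; the gripper's body (75 mm by 177 mm) begins 78 mm behind the grasp point.
Start: joints at [1.263, 0.3, 1.521, -0, 1.321, -0.067], TCP at [0.131, 0.534, 0.205] pointing down, gripper open.
Joint ranges: [-3.03, 3.03], [-0.79, 2.21], [0.23, 2.52], [-1.04, 4.18], [0, 3.07], [-2.55, 2.55]. Speed limits (rad/s): [2.22, 2.22, 2.57, 3.14, 3.14, 3.14].

INTERFACE

Orientations are given as [roll, pitch, yaw] about the fixed x, y, z axes, in that order (R = Rz(yaw) Ry(pitch) Rx(roll)).
In Python, from station import ctrl gives the robot as it stands.
- The arm moves only by the tool move_arm, never from a script. Its argument "increments" is a list of rows, each a list of 7 numbers: the opening, from 0 (shut) to 1 (fully open), then the shift along the tool's x, y, z in units of 50 mm (1.0 is 50 mm), then the turn, a rotation vector about the tool's x, y, z in rad. In form: [[claw, tx, ty, tz, rx, ry, rz], ...]. A call has 1 to 20 rows; each row shifts and turns the commanded pose from where the row before left it, along the tool's axes as they then stand; what a row does not reach is not made up. A row lasts 1/10 s, in which the tool goes at most 50 mm and 8.59 degrees, less where a joint would pass 70% of its speed; a pose out of reach is approached as far as the arm can. A call is refused whole if a number of a shift passes 1 or a number of a turn 0.15, either way. A call with a gripper value outside its range is refused whole. The fingers move at their own pace and stop on an object; "force" is the grip in N (left out, the last holds). Time passes only in rows, so rows that do not move let the fingers close. It gives the time, the measured TCP pose, the force, the opening and the grip force at its end, in the units of the state.
- ctrl.get_obs(): the state, without advancing time (a new reading comes with each control period).
- ctrl.camera(name): name is "scene" or "top" or "wrist"; returns a dict with "color" (384x512x3 uint8, blue, green, red), "K" (3x3 intrinsics, pixels), "pose" (4x4, takes a point from camera to world coordinates); the wrist camera has in their place "tool_from_camera" (4x4, takes a point from camera to tool coordinates, whose origin is the TCP and whose axes are the flange's). Camera axes: x right, y down, z forward; pixel columns grow to the right and rows downward; lengths in m; the calibration is good to about 2 mm. The wrist camera is an equidistant fisheye: a pixel r from the principal point sees the ray r / f radians off the axis. A picture is of the moment at which its call begins: read the wrist's pose just before it. There is no depth.
- ctrl.hand_in(): hands the job in; it is judged then, once.
Trained networks look in a picture, given as the dict that the camera call returned (one of the last four; its "shot" number tells which), for a name from the list of things; names that differ only in an ending like _2 or _b are one class to them, and where a whole thing is asked for, a point or a joint stands for the part that bears it (a point fixed in the world has none). Each returns a list of dicts, best first, with "conf" (0 to 1); they miss things now and then, are a little off and sometimes report something else, mostly with a low value. They report only what shows in the picture. A call takes as long as a camera call.
- ctrl.cut_out(name, picture): "mask" (384x512 bool, what is visible of it) and "centre" ([row, column] in pixels, amid what is visible of it).
The state is a dict: "time_s": time; "qpos": joint angles; "joint_vel": joint speeds; "tau": joint torques, N m; "ee_pos": TCP position; "eef_rot": TCP orientation; "force": force on the tool from outside, world axes, zero at the start; "moment": the same for the moment, N m; "grip_width": finger opening in m; "grip_force": force on a finger pad.
Only numpy, scipy, OpenCV 4.12 (cv2) and the standard library are available. Lean on these libraries where they do the work, as an engineer would, in place of code of your own. Each camera call takes 0.05 s, during which the arm holds its last target. There are 200 camera calls.

TASK

Set the portion gauge to the marked length: draw its sprung blade out of the housing by the upright handle and hook the bar under the handle, fully down, behind the rib beside the tall pointed peg (on the rib's side away from the housing), so that the spring holds it there once you let go. Ease the bar up to the rib by feel, so that it bears on the rib before you let go: do not ram it, never let it snap back, and leave the things round about where they are.

Things in the scene. Friction and masses are not known exactly. Their poses are not given: they have to be found in the camera images.
- gauge: Portion gauge, fixed: pale wooden plank 360 x 170 x 18 mm, grey housing on one end (x +60 to +180 mm, y -50 to +50, up to z 162). Origin: centre of the plank's underside, on the worktop; z up, x along the plank, +x to the housing, y across. Three steel ribs stand across it, 8 mm thick in x, 90 long in y, tops 32 mm above the worktop, 32 mm apart, at x -7, -39, -71, all shifted alike by up to 6 mm.
- eave (a point): Middle of the lower front edge of the housing's roof, at gauge x +40 mm, z 162 mm. The roof (14 mm thick, 112 mm across) comes almost over the handle, so the handle at home can only be gripped by a tool leaning 30 to 45 degrees from vertical, wrist away from the housing (to -x), closing along y.
- blade: Sprung blade with hook bar and handle, one rigid part, 0.10 to 0.21 kg. Stays parallel to the gauge, slides 135 mm to -x and can be lifted up to 22 mm; drops by its weight. A spring draws it home: 3.5 N at home, plus 50 N per metre (9.2 N at the last rib); let go, it snaps back hard. Origin at home: 35 mm to +x of the gauge's origin, same height; axes as the gauge's.
- handle (a point): Grip point of the upright dark wooden handle, 80 mm above the blade's origin, 20 mm below the handle's top. The handle is 18 mm along x, 22 mm across y (grip these two sides), 48 mm high (52 to 100 mm above the worktop at home); its axis is 25 mm in front of the housing's face. Axes as the blade's.
- hook (a point): Middle of the underside of the hook bar, straight below the handle: steel, 8 mm in x, 70 in y, 20 high, underside 23 mm above the worktop when down. From home it meets the first rib after 28 to 40 mm; lift it over 9 mm to pass a rib. Hooked, it is fully down, its +x face on the rib's -x face, its middle 8 mm to -x of the rib's. Between ribs are 24 mm of clear space.
- marker: The mark: a tall pointed dark wooden peg, 16 mm wide, 32 high, fixed at the plank's edge (gauge y +68 mm) beside the rib to be used; the other ribs have low studs 6 mm high. Origin: centre of its foot, 18 mm above the worktop; axes as the gauge's. The rib's middle is in line with it only to within 6 mm either way along x: the strip with the ribs is clamped a little differently each time.
- onion: Onion, 70 x 71 x 77 mm, loose beside the plank; bystander. Origin at its underside.
- garlic: Garlic bulb, 60 mm, loose beside the plank; bystander. Origin at its underside.
- pepper_mill: Wooden pepper mill, 55 mm wide, 138 mm high, standing loose behind on the left; bystander. Origin at its underside.
- mug: Black and white mug, 87 x 120 x 98 mm, loose on the left; bystander. Origin at its underside.

How it is judged:
On the way:
1. still held in the fingers, the lowered hook bar bears on the marked rib (x of hook in the frame of marker between -0.016 and 0 m and z of hook in the frame of gauge below 0.027 m and contact force between blade and gauge above 1 N and contact force between the fingers and blade above 2 N), for 0.1 s.
At the end, for the whole second after the job is handed in: Hook bar fully down (within 4 mm) behind the rib beside the tall peg, on its far side (bar's middle 0 to 16 mm beyond the peg's line, away from the housing), held there by its own spring, at rest; onion, garlic, mill and mug within 30 mm of where they stood (x of hook in the frame of marker between -0.016 and 0 m and z of hook in the frame of gauge below 0.027 m and linear speed of blade below 0.01 m/s and distance of each of onion, garlic, pepper_mill, mug from where it was at the start of the episode below 0.03 m); the robot touches nothing.
It fails at once if the blade snaps back (faster than 0.35 m/s) (linear speed of blade above 0.35 m/s).
It fails at once if the onion, garlic, pepper mill or mug is pushed more than 30 mm (distance of any of onion, garlic, pepper_mill, mug from where it was at the start of the episode above 0.03 m).
It fails at once if the hook bar is rammed against the gauge (over 45 N) (contact force between blade and gauge above 45 N).
It also fails if it takes over 40 s, if anything falls off the work surface, if the arm or the gripper's body presses on something with over 40 N, if the wrist force passes 120 N, or if a joint passes its speed limit or range.

## Working session

There is one attempt and no reset: what is moved stays moved. The work goes in short steps, Python scripts to look and compute and a tool call to move; the robot and the scene stay as the last step left them, time stands still between calls to the robot, and variables do not carry over. Pictures are saved under pics/ and viewed, at most 10 in all, crops included, and the job is handed in when it is done.

Besides the shell and the picture viewer there is one more tool, called after "Emit:" by a JSON object that holds its "op" and its "data", one argument or row to a line. move_arm: Moves the arm, as the interface text tells. Its arguments: {"type":"object","properties":{"increments":{"type":"array","items":{"type":"array","items":{"type":"number"}}},"force":{"type":"number"}},"required":["increments"]}

```bash
mkdir -p pics; ls; cat > h.py <<'E'
import numpy as np,cv2
from station import ctrl
from scipy.spatial.transform import Rotation as Ro
def ray(c,uv):
    K=c["K"];d=np.linalg.inv(K)@np.array([uv[0],uv[1],1.]);T=np.array(c["pose"])
    d=T[:3,:3]@d;return T[:3,3],d/np.linalg.norm(d)
def onplane(c,uv,z):
    o,d=ray(c,uv);return o+d*(z-o[2])/d[2]
def tri(c1,u1,c2,u2):
    A=np.zeros((3,3));b=np.zeros(3);R=[]
    for c,u in((c1,u1),(c2,u2)):
        o,d=ray(c,u);P=np.eye(3)-np.outer(d,d);A+=P;b+=P@o;R.append((o,d,P))
    p=np.linalg.solve(A,b);return p,[np.linalg.norm(P@(p-o)) for o,d,P in R]
def proj(c,p):
    T=np.linalg.inv(np.array(c["pose"]));q=T[:3,:3]@np.array(p)+T[:3,3];q=c["K"]@q;return q[:2]/q[2]
E
python3 - <<'E'
from h import *
import pickle
cs={n:ctrl.camera(n) for n in("scene","top")}
pickle.dump(cs,open("c.pkl","wb"))
for n,c in cs.items():
    cv2.imwrite(f"pics/{n}0.png",c["color"]);print(n,c["K"].tolist(),np.round(c["pose"],3).tolist())
    for t in("handle","marker","gauge","blade","onion","garlic","pepper_mill","mug"):
        for r in ctrl.cut_out(t,c)[:2]:
            m=r["mask"];ys,xs=np.nonzero(m);print(n,t,round(r["conf"],2),np.round(r["centre"]),m.sum(),xs.min(),xs.max(),ys.min(),ys.max())
print(ctrl.get_obs())
E
```

```text
pics
scene [[449.2823641380653, 0.0, 247.51314832522834], [0.0, 449.2823641380653, 187.39229059305754], [0.0, 0.0, 1.0]] [[0.77, -0.454, 0.448, -0.065], [-0.638, -0.523, 0.565, -0.557], [-0.022, -0.721, -0.693, 1.034], [0.0, 0.0, 0.0, 1.0]]
scene handle 0.5 [230. 279.] 307 269 293 216 236
scene gauge 0.65 [240. 282.] 7660 252 316 160 304
scene blade 0.62 [150. 228.] 473 220 235 135 172
scene blade 0.55 [229. 282.] 276 268 292 216 236
scene onion 0.59 [275. 337.] 540 327 352 263 288
scene onion 0.4 [152. 228.] 510 220 235 135 172
scene garlic 0.86 [232. 228.] 282 216 235 223 241
scene pepper_mill 0.97 [152. 228.] 433 220 234 135 171
scene pepper_mill 0.34 [240. 278.] 7660 251 316 161 304
scene mug 0.83 [176. 165.] 996 146 186 163 199
top [[416.5713033553532, 0.0, 257.58975566908896], [0.0, 416.5713033553532, 193.1654606489137], [0.0, 0.0, 1.0]] [[-0.435, -0.853, 0.287, 0.17], [-0.9, 0.412, -0.139, 0.321], [0.0, -0.319, -0.948, 1.313], [0.0, 0.0, 0.0, 1.0]]
top handle 0.34 [208. 167.] 379 158 180 198 222
top gauge 0.96 [191. 284.] 6133 231 349 148 230
top blade 0.47 [188. 283.] 75 280 
[... 167 characters left out ...]
 0.65 [281. 190.] 806 170 201 261 297
{'time_s': 0.9, 'qpos': array([ 1.26341478e+00,  2.99868784e-01,  1.52101288e+00, -6.94266609e-06,
        1.32070348e+00, -6.66509469e-02]), 'joint_vel': array([ 0.00096178, -0.00089183,  0.00021513,  0.00082626, -0.00166919,
       -0.00061627]), 'tau': array([ 4.72544034e-04, -5.31657636e+01, -3.52906322e+01,  7.09472154e-02,
        2.12119252e-02,  3.85686712e-05]), 'ee_pos': array([0.13115377, 0.53411735, 0.20545726]), 'eef_rot': array([3.14158561e+00, 7.21167811e-06, 2.90086377e+00]), 'force': array([-0.6491761 ,  0.20960664,  0.27448989]), 'moment': array([0.00722648, 0.00070192, 0.01801649]), 'grip_force': 0.0, 'grip_width': 0.09406810092568159}
```

```bash
python3 - <<'E'
from h import *
import pickle
cs=pickle.load(open("c.pkl","rb"))
a=cs["scene"]["color"][130:310,140:380];b=cs["top"]["color"][130:310,150:390]
im=np.vstack([cv2.resize(x[:, :],None,fx=3.2,fy=3.2,interpolation=cv2.INTER_CUBIC)[:] for x in(a,)])
cv2.imwrite("pics/a.png",im)
cv2.imwrite("pics/b.png",cv2.resize(b,None,fx=3.2,fy=3.2,interpolation=cv2.INTER_CUBIC))
E
```

```text
(no output)
```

View pics/a.png

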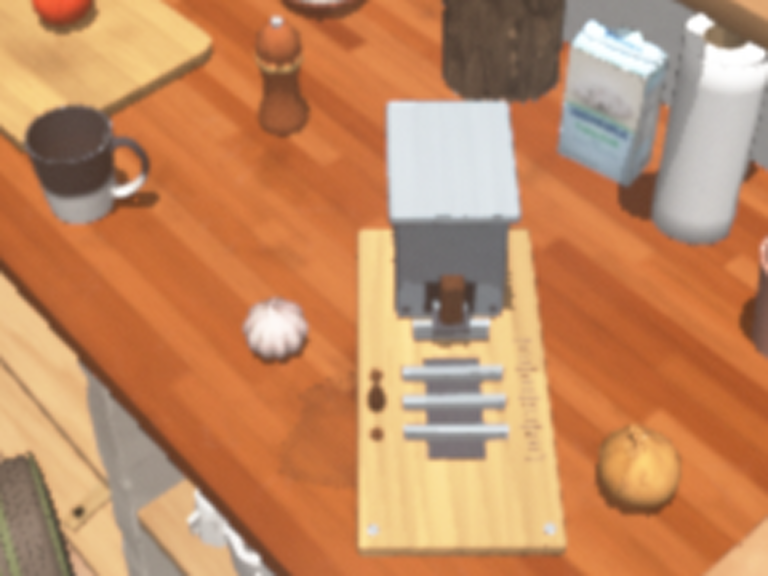

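View pics/b.png

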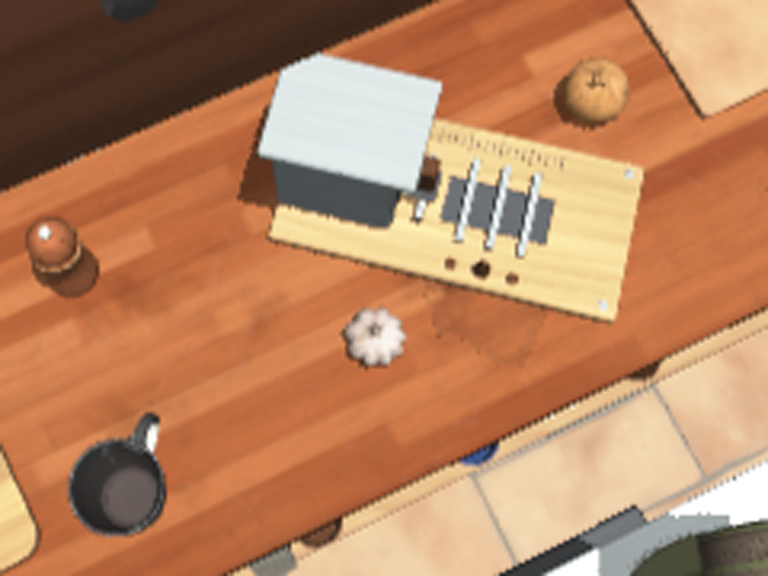

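The marked rib is the middle one: the tall peg is at (376,398) in crop a and (481,268) in crop b. The handle top is at (453,285) in a and (430,172) in b, partly under the roof. Next I'll measure the gauge pose.

```bash
python3 - <<'E'
from h import *
import pickle
from scipy.optimize import least_squares
cs=pickle.load(open("c.pkl","rb"));s,t=cs["scene"],cs["top"]
A=lambda x,y:(140+x/3.2-.35,130+y/3.2-.35)
B=lambda x,y:(150+x/3.2-.35,130+y/3.2-.35)
# gauge-frame points
obs=[(s,A(359,542),(-.18,.085,.018)),(s,A(565,543),(-.18,-.085,.018)),(s,A(359,230),(.18,.085,.018)),
(t,B(642,168),(-.18,-.085,.018)),(t,B(612,314),(-.18,.085,.018)),(t,B(270,236),(.18,.085,.018)),
(s,A(387,217),(.04,.056,.162)),(s,A(518,219),(.04,-.056,.162)),(t,B(442,80),(.04,-.056,.176)),(t,B(406,190),(.04,.056,.162))]
def W(p,q):
    c,sn=np.cos(p[3]),np.sin(p[3]);return np.array([p[0]+c*q[0]-sn*q[1],p[1]+sn*q[0]+c*q[1],p[2]+q[2]])
def f(p): return np.concatenate([proj(c,W(p,q))-u for c,u,q in obs])
x0=onplane(s,A(460,390),.018);yaw0=0.7
best=min((least_squares(f,[x0[0],x0[1],0,y],loss="soft_l1") for y in np.arange(-3,3.1,1)),key=lambda r:r.cost)
p=best.x;print("gauge",p,best.cost);print(np.round(f(p).reshape(-1,2),1).tolist())
G=lambda P:[round(float(v),4) for v in (lambda d:(np.cos(p[3])*d[0]+np.sin(p[3])*d[1],-np.sin(p[3])*d[0]+np.cos(p[3])*d[1],d[2]))(np.array(P)-[p[0],p[1],p[2]])]
print("handle top tri",tri(s,A(453,279),t,B(430,163)),G(tri(s,A(453,279),t,B(430,163))[0]))
for n,y in(("r1",372),("r2",401),("r3",431)): print(n,G(onplane(s,A(454,y-2),.032)))
for n,(x,y) in(("r1",(467,200)),("r2",(498,208)),("r3",(529,215))): print(n,G(onplane(t,B(x,y),.032)))
print("peg",G(tri(s,A(376,387),t,B(481,266))[0]),tri(s,A(376,387),t,B(481,266)))
for n,u,v in(("onion",(639,470),(597,90)),("garlic",(276,330),(375,337))): print(n,G(tri(s,A(*u),t,B(*v))[0]),tri(s,A(*u),t,B(*v))[0])
print("handle pt world",W(p,(.035,0,.08)))
E
```

```text
gauge [ 0.51671068  0.0275746  -0.00160318  0.8693799 ] 9.104852628828416
[[-0.5, -0.5], [0.7, -1.1], [-0.1, -1.8], [0.4, -0.5], [0.2, 2.4], [-1.7, -0.1], [0.8, 1.8], [1.0, 0.8], [-0.5, 0.3], [1.7, 1.9]]
handle top tri (array([0.53830922, 0.05137556, 0.09845199]), [np.float64(0.0018122006451279013), np.float64(0.0018122006451280355)]) [0.0321, -0.0011, 0.1001]
r1 [-0.0172, -0.0002, 0.0336]
r2 [-0.0493, 0.0012, 0.0336]
r3 [-0.0812, 0.0027, 0.0336]
r1 [-0.0111, 0.0017, 0.0336]
r2 [-0.0434, 0.0022, 0.0336]
r3 [-0.0754, 0.0017, 0.0336]
peg [-0.04, 0.0684, 0.0395] (array([0.43863604, 0.04120622, 0.03794105]), [np.float64(0.0005512096959057169), np.float64(0.0005512096959056886)])
onion [-0.1171, -0.1523, 0.0252] [ 0.55752295 -0.16015509  0.02362574]
garlic [0.0452, 0.1601, 0.0172] [0.42353856 0.16538095 0.015604  ]
handle pt world [0.53929619 0.05431211 0.07839682]
```

```bash
cat >> h.py <<'E'
g=np.array([.5167,.0276,0.]);yaw=.8694
def setg(p,y):
    global g,yaw; g=np.array(p);yaw=y
def axes(): return np.array([np.cos(yaw),np.sin(yaw),0]),np.array([-np.sin(yaw),np.cos(yaw),0]),np.array([0,0,1.])
def W(q): X,Y,Z=axes();return g+X*q[0]+Y*q[1]+Z*q[2]
def G(P): d=np.array(P)-g;return np.array([a@d for a in axes()])
def Rt(lean):
    X,Y,Z=axes();s,c=np.sin(lean),np.cos(lean);z=s*X-c*Z;return np.column_stack([c*X+s*Z,-Y,z])
def cur():
    o=ctrl.get_obs();return o,np.array(o["ee_pos"]),Ro.from_euler("xyz",o["eef_rot"]).as_matrix()
def plan(grasp,lean):
    "grasp point (gauge frame) -> shift in present tool axes (units 50mm) and rotvec"
    o,p,R=cur();T=Rt(np.radians(lean));tcp=W(grasp)+.019*T[:,2]
    print("shift now-axes",np.round(R.T@(tcp-p)/.05,2),"shift target-axes",np.round(T.T@(tcp-p)/.05,2),"rot",np.round(Ro.from_matrix(R.T@T).as_rotvec(),3))
    print("tcp now",np.round(p,4),"gaugeframe",np.round(G(p-.019*R[:,2]),4),"target",np.round(tcp,4),"q",np.round(o["qpos"],2))
E
python3 - <<'E'
from h import *
import pickle
z=np.sin(np.radians(37)),-np.cos(np.radians(37))
plan((.035-.10*z[0]-.03,0,.085-.10*z[1]+.02),37)
cs=pickle.load(open("c.pkl","rb"))
print(onplane(cs["scene"],(228,170),0),onplane(cs["scene"],(165,198),0))
E
```

```text
shift now-axes [-9.51 -8.78  0.72] shift target-axes [-3.34 12.43 -1.62] rot [-0.652  0.404  1.949]
tcp now [0.1312 0.5341 0.2055] gaugeframe [0.1382 0.6214 0.2245] target [ 0.4885 -0.0058  0.1697] q [ 1.26  0.3   1.52 -0.    1.32 -0.07]
[0.60912119 0.39711845 0.        ] [0.36953716 0.42383517 0.        ]
```

Emit:
{"op": "move_arm", "data": {
  "increments": [
    [0.6, -0.6, -0.55, -0.05, 0, 0, 0],
    [0.6, -0.6, -0.55, -0.05, 0, 0, 0],
    [0.6, -0.6, -0.55, -0.05, 0, 0, 0],
    [0.6, -0.6, -0.55, -0.05, 0, 0, 0],
    [0.6, -0.6, -0.55, -0.05, 0, 0, 0],
    [0.6, -0.6, -0.55, -0.05, 0, 0, 0],
    [0.6, -0.6, -0.55, 0, 0, 0, 0],
    [0.6, -0.6, -0.55, 0, 0, 0, 0],
    [0.6, -0.6, -0.55, 0, 0, 0, 0],
    [0.6, -0.6, -0.55, 0, 0, 0, 0],
    [0.6, -0.6, -0.55, 0, 0, 0, 0],
    [0.6, -0.6, -0.55, 0, 0, 0, 0],
    [0.6, -0.6, -0.55, 0, 0, 0, 0],
    [0.6, -0.6, -0.55, 0, 0, 0, 0],
    [0.6, -0.6, -0.55, 0, 0, 0, 0],
    [0.6, -0.6, -0.55, 0, 0, 0, 0],
    [0.6, 0, 0, 0, 0, 0, 0]
  ]
}}

```text
time_s: 2.6
ee_pos: [0.4938, -0.0108, 0.22]
eef_rot: [-3.141, -0.0, 2.897]
force: [0.7, -0.1, 0.5]
grip_width: 0.0564
grip_force: 0.0
```

Emit:
{"op": "move_arm", "data": {
  "increments": [
    [0.6, 0, 0, 0, -0.045, 0.028, 0.135],
    [0.6, 0, 0, 0, -0.045, 0.028, 0.135],
    [0.6, 0, 0, 0, -0.045, 0.028, 0.135],
    [0.6, 0, 0, 0, -0.045, 0.028, 0.135],
    [0.6, 0, 0, 0, -0.045, 0.028, 0.135],
    [0.6, 0, 0, 0, -0.045, 0.028, 0.135],
    [0.6, 0, 0, 0, -0.045, 0.028, 0.135],
    [0.6, 0, 0, 0, -0.045, 0.028, 0.135],
    [0.6, 0, 0, 0, -0.045, 0.028, 0.135],
    [0.6, 0, 0, 0, -0.045, 0.028, 0.135],
    [0.6, 0, 0, 0, -0.045, 0.028, 0.135],
    [0.6, 0, 0, 0, -0.045, 0.028, 0.135],
    [0.6, 0, 0, 0, -0.045, 0.028, 0.135],
    [0.6, 0, 0, 0, -0.045, 0.028, 0.135],
    [0.6, 0, 0, 0, 0, 0, 0]
  ]
}}

```text
time_s: 4.1
ee_pos: [0.4916, -0.007, 0.2203]
eef_rot: [3.12, -0.631, 0.94]
force: [-1.2, -0.0, 0.3]
grip_width: 0.0562
grip_force: 0.0
```

```bash
python3 - <<'E'
from h import *
z=np.sin(np.radians(37)),-np.cos(np.radians(37))
plan((.035-.10*z[0]-.03,0,.085-.10*z[1]+.02),37)
E
```

```text
shift now-axes [-0.61 -0.08  0.81] shift target-axes [-0.63 -0.06  0.8 ] rot [-0.021  0.014  0.057]
tcp now [ 0.4916 -0.007   0.2203] gaugeframe [-0.0539 -0.0035  0.2357] target [ 0.4885 -0.0058  0.1697] q [-0.41  0.03  1.92  0.69  1.11 -0.07]
```

```bash
cat >> h.py <<'E'
def wshot(name):
    o,p,R=cur();c=ctrl.camera("wrist");T=np.eye(4);T[:3,:3]=R;T[:3,3]=p
    c["pose"]=T@np.array(c["tool_from_camera"]);cv2.imwrite(f"pics/{name}.png",c["color"]);return c
def fray(c,uv):
    K=c["K"];x=(uv[0]-K[0,2]);y=(uv[1]-K[1,2]);r=np.hypot(x,y);th=r/K[0,0]
    d=np.array([x/r*np.sin(th),y/r*np.sin(th),np.cos(th)]);return c["pose"][:3,3],c["pose"][:3,:3]@d
def fproj(c,P):
    T=np.linalg.inv(c["pose"]);q=T[:3,:3]@np.array(P)+T[:3,3];r=np.hypot(q[0],q[1]);th=np.arctan2(r,q[2])
    return c["K"][:2,2]+c["K"][0,0]*th*q[:2]/r
E
python3 - <<'E'
from h import *
import pickle
c=wshot("w1");pickle.dump(c,open("w1.pkl","wb"))
for t in("handle","marker","hook"):
    for r in ctrl.cut_out(t,c)[:2]:
        ys,xs=np.nonzero(r["mask"]);print(t,round(r["conf"],2),r["centre"],xs.min(),xs.max(),ys.min(),ys.max())
for q in((.035,0,.1),(.035,0,.08),(-.039,.068,.05),(.04,.056,.162),(.04,-.056,.162)): print(q,fproj(c,W(q)))
E
```

```text
handle 0.89 [203.7, 245.6] 224 276 182 212
hook 0.59 [202.2, 246.7] 224 276 182 212
(0.035, 0, 0.1) [250.06345838 184.43047382]
(0.035, 0, 0.08) [249.8305073  190.30052131]
(-0.039, 0.068, 0.05) [191.2644636 251.1302502]
(0.04, 0.056, 0.162) [192.8616623  153.37698707]
(0.04, -0.056, 0.162) [309.89403503 160.39762749]
```

View pics/w1.png

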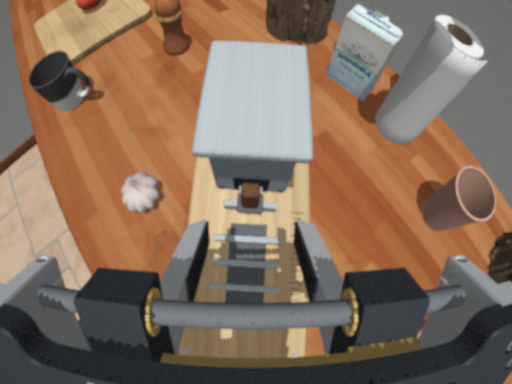

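The wrist view shows the handle at (250,190), as predicted, and the roof edge at (196,156)–(312,162), within about 3 px. The pose is good enough for the approach.

Emit:
{"op": "move_arm", "data": {
  "increments": [
    [0.55, -0.2, 0, 0.2, -0.02, 0.014, 0.057],
    [0.55, -0.2, 0, 0.3, 0, 0, 0],
    [0.55, -0.2, -0.05, 0.3, 0, 0, 0],
    [0.55, 0, 0, 0, 0, 0, 0],
    [0.55, 0, 0, 0, 0, 0, 0]
  ]
}}

```text
time_s: 4.8
ee_pos: [0.491, -0.0063, 0.171]
eef_rot: [3.14, -0.646, 0.874]
force: [-0.1, -1.2, 1.1]
grip_width: 0.0517
grip_force: 0.0
```

```bash
python3 - <<'E'
from h import *
import pickle
a=pickle.load(open("w1.pkl","rb"))
c=wshot("w2");pickle.dump(c,open("w2.pkl","wb"))
for t in("handle","marker"):
    for r in ctrl.cut_out(t,c)[:2]:
        ys,xs=np.nonzero(r["mask"]);print(t,round(r["conf"],2),r["centre"],xs.min(),xs.max(),ys.min(),ys.max())
for q in((.026,0,.1),(.044,0,.1),(.035,0,.1),(.026,.011,.052),(-.039,.068,.05),(.04,.056,.162),(.04,-.056,.162),(-.003,0,.032),(-.035,0,.032)): print(q,np.round(fproj(c,W(q)),1))
plan((.032,0,.086),37)
cv2.imwrite("pics/w2c.png",cv2.resize(c["color"][120:310,140:370],None,fx=3,fy=3,interpolation=cv2.INTER_CUBIC))
E
```

```text
handle 0.82 [190.3, 248.9] 220 279 167 202
(0.026, 0, 0.1) [248.4 176.9]
(0.044, 0, 0.1) [248.5 160.1]
(0.035, 0, 0.1) [248.5 168.4]
(0.026, 0.011, 0.052) [238.9 193.5]
(-0.039, 0.068, 0.05) [185.4 250.5]
(0.04, 0.056, 0.162) [179.1 131.5]
(0.04, -0.056, 0.162) [317.2 131.9]
(-0.003, 0, 0.032) [248.7 223.1]
(-0.035, 0, 0.032) [248.5 250.6]
shift now-axes [ 0.16 -0.05  2.64] shift target-axes [ 0.16 -0.05  2.64] rot [-0.    -0.     0.004]
tcp now [ 0.4912 -0.0065  0.1714] gaugeframe [-0.054  -0.0025  0.1866] target [0.5447 0.0608 0.0708] q [-0.42  0.09  2.    0.76  1.   -0.13]
```

View pics/w2c.png

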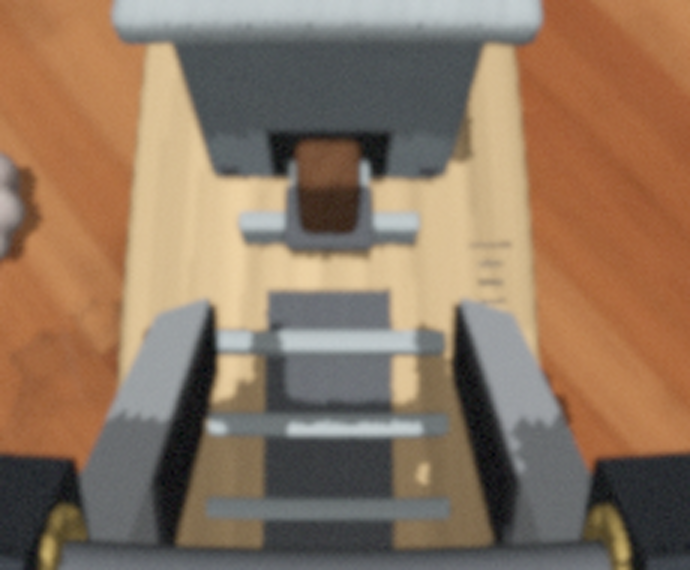

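Emit:
{"op": "move_arm", "data": {
  "increments": [
    [0.55, 0.05, -0.02, 0.2, 0, 0, 0],
    [0.55, 0.06, 0, 0.3, 0, 0, 0],
    [0.55, 0, 0, 0.3, 0, 0, 0],
    [0.55, 0, 0, 0.3, 0, 0, 0],
    [0.55, 0, 0, 0.3, 0, 0, 0],
    [0.55, 0, 0, 0.3, 0, 0, 0],
    [0.55, 0, 0, 0.3, 0, 0, 0],
    [0.55, 0, 0, 0.2, 0, 0, 0],
    [0.55, 0, 0, 0.2, 0, 0, 0],
    [0.55, 0, 0, 0.2, 0, 0, 0],
    [0.55, 0, 0, 0, 0, 0, 0],
    [0.55, 0, 0, 0, 0, 0, 0]
  ]
}}

```text
time_s: 6.15
ee_pos: [0.5432, 0.0575, 0.07]
eef_rot: [3.141, -0.646, 0.872]
force: [-0.1, 0.2, -0.1]
grip_width: 0.0521
grip_force: 0.0
```

```bash
python3 - <<'E'
from h import *
c=wshot("w3");s=ctrl.camera("scene")
plan((.029,0,.086),37);print(ctrl.get_obs()["force"])
a=cv2.resize(c["color"][110:310,150:350],(560,560),interpolation=cv2.INTER_CUBIC)
b=s["color"][190:290,230:330];b=cv2.resize(b,(230,230),interpolation=cv2.INTER_CUBIC)
im=np.zeros((560,800,3),np.uint8);im[:,:560]=a;im[:230,565:795]=b
cv2.imwrite("pics/w3c.png",im)
E
```

```text
shift now-axes [ 0.02 -0.02 -0.  ] shift target-axes [ 0.02 -0.02 -0.  ] rot [-0.    -0.     0.003]
tcp now [0.5433 0.0573 0.0704] gaugeframe [ 0.0284 -0.0012  0.0855] target [0.5428 0.0585 0.0708] q [-0.23  0.34  1.98  0.93  0.74 -0.22]
[-0.29378121 -0.13896457 -0.42729994]
```

View pics/w3c.png

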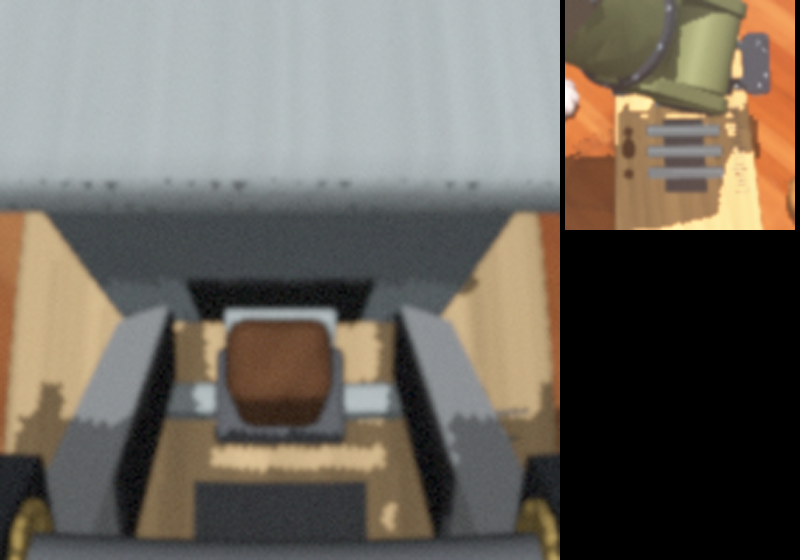

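The handle, at (280,370) in the crop, sits centred between the fingers, so I'll close.

Emit:
{"op": "move_arm", "data": {
  "increments": [
    [0.3, 0, 0, 0, 0, 0, 0],
    [0.1, 0, 0, 0, 0, 0, 0],
    [0.1, 0, 0, 0, 0, 0, 0],
    [0.1, 0, 0, 0, 0, 0, 0],
    [0.1, 0, 0, 0, 0, 0, 0],
    [0.1, 0, 0, 0, 0, 0, 0]
  ],
  "force": 35
}}

```text
time_s: 6.85
ee_pos: [0.5425, 0.0581, 0.07]
eef_rot: [-3.14, -0.646, 0.872]
force: [-6.7, 2.3, 6.2]
grip_width: 0.0216
grip_force: 35.0
```

Emit:
{"op": "move_arm", "data": {
  "increments": [
    [0.1, -0.04, 0, -0.03, 0, 0, 0],
    [0.1, -0.08, 0, -0.06, 0, 0, 0],
    [0.1, -0.08, 0, -0.06, 0, 0, 0],
    [0.1, -0.08, 0, -0.06, 0, 0, 0],
    [0.1, -0.04, 0, -0.03, 0, 0, 0],
    [0.1, 0, 0, 0, 0, 0, 0],
    [0.1, 0, 0, 0, 0, 0, 0]
  ]
}}

```text
time_s: 7.55
ee_pos: [0.5299, 0.043, 0.07]
eef_rot: [-3.14, -0.647, 0.872]
force: [-2.0, 7.1, 3.2]
grip_width: 0.0217
grip_force: 35.0
```

```bash
cat > st.py <<'E'
from h import *
o,p,R=cur();X,Y,Z=axes();f=o["force"]
print("t",o["time_s"],"grasp gauge mm",np.round(1e3*G(p-.019*R[:,2]),1),"F gauge",np.round([a@f for a in(X,Y,Z)],1),"w",round(o["grip_width"],4),o["grip_force"])
E
python3 st.py
```

```text
t 7.55 grasp gauge mm [ 8.8 -0.1 85.2] F gauge [4.1 6.2 3.2] w 0.0217 34.998189210891724
```

Emit:
{"op": "move_arm", "data": {
  "increments": [
    [0.1, 0.04, -0.01, -0.05, 0, 0, 0],
    [0.1, 0.04, -0.01, -0.05, 0, 0, 0],
    [0.1, 0.04, 0, -0.06, 0, 0, 0],
    [0.1, 0.04, 0, -0.06, 0, 0, 0],
    [0.1, 0, 0, 0, 0, 0, 0],
    [0.1, 0, 0, 0, 0, 0, 0]
  ]
}}

```text
time_s: 8.15
ee_pos: [0.5294, 0.0427, 0.0836]
eef_rot: [3.141, -0.646, 0.872]
force: [2.2, 4.9, -1.8]
grip_width: 0.0219
grip_force: 35.0
```

```bash
python3 st.py
```

```text
t 8.15 grasp gauge mm [ 8.3  0.1 98.8] F gauge [ 5.2  1.5 -1.8] w 0.0219 34.99853253364563
```

Lifted 13.6 mm, and the weight shows in the force. Now pull over the two ribs.

Emit:
{"op": "move_arm", "data": {
  "increments": [
    [0.1, -0.04, 0, -0.03, 0, 0, 0],
    [0.1, -0.08, 0, -0.06, 0, 0, 0],
    [0.1, -0.08, 0, -0.06, 0, 0, 0],
    [0.1, -0.08, 0, -0.06, 0, 0, 0],
    [0.1, -0.08, 0, -0.06, 0, 0, 0],
    [0.1, -0.08, 0, -0.06, 0, 0, 0],
    [0.1, -0.08, 0, -0.06, 0, 0, 0],
    [0.1, -0.08, 0, -0.06, 0, 0, 0],
    [0.1, -0.08, 0, -0.06, 0, 0, 0],
    [0.1, -0.08, 0, -0.06, 0, 0, 0],
    [0.1, -0.08, 0, -0.06, 0, 0, 0],
    [0.1, -0.08, 0, -0.06, 0, 0, 0],
    [0.1, -0.08, 0, -0.06, 0, 0, 0],
    [0.1, -0.08, 0, -0.06, 0, 0, 0],
    [0.1, -0.08, 0, -0.06, 0, 0, 0],
    [0.1, -0.02, 0, -0.015, 0, 0, 0],
    [0.1, 0, 0, 0, 0, 0, 0],
    [0.1, 0, 0, 0, 0, 0, 0]
  ]
}}

```text
time_s: 9.95
ee_pos: [0.482, -0.0136, 0.0834]
eef_rot: [3.141, -0.646, 0.872]
force: [3.6, 6.9, -2.1]
grip_width: 0.0219
grip_force: 35.0
```

```bash
python3 st.py; python3 - <<'E'
from h import *
c=wshot("w4");s=ctrl.camera("scene")
a=cv2.resize(c["color"][110:310,150:350],(500,500),interpolation=cv2.INTER_CUBIC)
b=s["color"][190:290,230:330];b=cv2.resize(b,(300,300),interpolation=cv2.INTER_CUBIC)
im=np.zeros((500,800,3),np.uint8);im[:,:500]=a;im[:300,500:]=b
cv2.imwrite("pics/w4c.png",im)
E
```

```text
t 9.95 grasp gauge mm [-65.4  -0.1  98.6] F gauge [ 7.6  1.7 -2.1] w 0.0219 34.99849319458008
```

View pics/w4c.png

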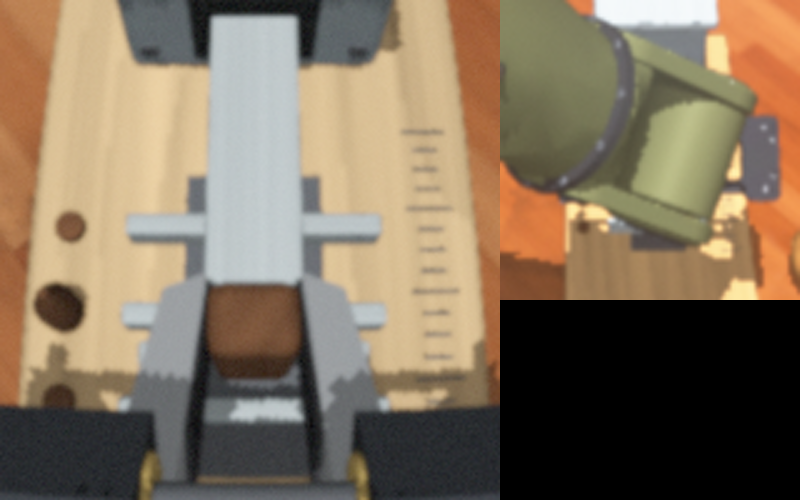

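The bar should be between rib 2 (y 315) and rib 3 (y 405). I'll lower it in two stages.

Emit:
{"op": "move_arm", "data": {
  "increments": [
    [0.1, -0.024, -0.01, 0.032, 0, 0, 0],
    [0.1, -0.024, 0, 0.032, 0, 0, 0],
    [0.1, -0.024, 0, 0.032, 0, 0, 0],
    [0.1, -0.024, 0, 0.032, 0, 0, 0],
    [0.1, 0, 0, 0, 0, 0, 0],
    [0.1, 0, 0, 0, 0, 0, 0]
  ]
}}

```text
time_s: 10.65
ee_pos: [0.4819, -0.0135, 0.0755]
eef_rot: [3.14, -0.646, 0.872]
force: [5.4, 5.2, -2.0]
grip_width: 0.0214
grip_force: 35.0
```

```bash
python3 st.py
```

```text
t 10.65 grasp gauge mm [-65.3   0.   90.7] F gauge [ 7.5 -0.7 -2. ] w 0.0214 34.99873459339142
```

Emit:
{"op": "move_arm", "data": {
  "increments": [
    [0.1, -0.012, 0, 0.016, 0, 0, 0],
    [0.1, -0.012, 0, 0.016, 0, 0, 0],
    [0.1, -0.012, 0, 0.016, 0, 0, 0],
    [0.1, -0.012, 0, 0.016, 0, 0, 0],
    [0.1, 0, 0, 0, 0, 0, 0]
  ]
}}

```text
time_s: 11.15
ee_pos: [0.4819, -0.0135, 0.0715]
eef_rot: [3.14, -0.646, 0.872]
force: [5.9, 5.6, -2.4]
grip_width: 0.0216
grip_force: 35.0
```

```bash
python3 st.py
```

```text
t 11.15 grasp gauge mm [-65.3   0.   86.7] F gauge [ 8.1 -0.9 -2.4] w 0.0216 34.99872386455536
```

Emit:
{"op": "move_arm", "data": {
  "increments": [
    [0.1, -0.006, 0, 0.008, 0, 0, 0],
    [0.1, -0.006, 0, 0.008, 0, 0, 0],
    [0.1, -0.006, 0, 0.008, 0, 0, 0],
    [0.1, 0, 0, 0, 0, 0, 0]
  ]
}}

```text
time_s: 11.55
ee_pos: [0.4819, -0.0135, 0.0701]
eef_rot: [3.14, -0.646, 0.872]
force: [6.7, 6.3, -1.9]
grip_width: 0.0214
grip_force: 35.0
```

```bash
python3 st.py
```

```text
t 11.55 grasp gauge mm [-65.3   0.   85.2] F gauge [ 9.1 -1.  -1.9] w 0.0214 34.99876320362091
```

Emit:
{"op": "move_arm", "data": {
  "increments": [
    [0.1, 0.016, 0, 0.012, 0, 0, 0],
    [0.1, 0.016, 0, 0.012, 0, 0, 0],
    [0.1, 0.016, 0, 0.012, 0, 0, 0],
    [0.1, 0.016, 0, 0.012, 0, 0, 0],
    [0.1, 0, 0, 0, 0, 0, 0]
  ]
}}

```text
time_s: 12.05
ee_pos: [0.4846, -0.0104, 0.0701]
eef_rot: [3.14, -0.646, 0.872]
force: [6.9, 5.9, -1.1]
grip_width: 0.0219
grip_force: 35.0
```

```bash
python3 st.py
```

```text
t 12.05 grasp gauge mm [-61.2   0.   85.3] F gauge [ 9.  -1.5 -1.1] w 0.0219 34.999035000801086
```

Emit:
{"op": "move_arm", "data": {
  "increments": [
    [0.1, 0.008, 0, 0.006, 0, 0, 0],
    [0.1, 0.008, 0, 0.006, 0, 0, 0],
    [0.1, 0.008, 0, 0.006, 0, 0, 0],
    [0.1, 0.008, 0, 0.006, 0, 0, 0],
    [0.1, 0, 0, 0, 0, 0, 0]
  ]
}}

```text
time_s: 12.55
ee_pos: [0.4858, -0.0089, 0.0701]
eef_rot: [3.14, -0.646, 0.872]
force: [6.5, 5.7, -1.5]
grip_width: 0.0218
grip_force: 35.0
```

```bash
python3 st.py
```

```text
t 12.55 grasp gauge mm [-59.2   0.   85.3] F gauge [ 8.5 -1.3 -1.5] w 0.0218 34.99895989894867
```

Emit:
{"op": "move_arm", "data": {
  "increments": [
    [0.1, 0.008, 0, 0.006, 0, 0, 0],
    [0.1, 0.008, 0, 0.006, 0, 0, 0],
    [0.1, 0.008, 0, 0.006, 0, 0, 0],
    [0.1, 0, 0, 0, 0, 0, 0]
  ]
}}

```text
time_s: 12.95
ee_pos: [0.4868, -0.0077, 0.0701]
eef_rot: [3.14, -0.646, 0.872]
force: [5.2, 5.8, -2.1]
grip_width: 0.0217
grip_force: 35.0
```

```bash
python3 st.py
```

```text
t 12.95 grasp gauge mm [-57.7   0.   85.3] F gauge [ 7.7 -0.2 -2.1] w 0.0217 34.99873995780945
```

Emit:
{"op": "move_arm", "data": {
  "increments": [
    [0.1, 0.008, 0, 0.006, 0, 0, 0],
    [0.1, 0.008, 0, 0.006, 0, 0, 0],
    [0.1, 0, 0, 0, 0, 0, 0]
  ]
}}

```text
time_s: 13.25
ee_pos: [0.4874, -0.007, 0.0701]
eef_rot: [3.14, -0.646, 0.872]
force: [5.3, 5.5, -1.7]
grip_width: 0.0217
grip_force: 35.0
```

```bash
python3 st.py
```

```text
t 13.25 grasp gauge mm [-56.8   0.   85.3] F gauge [ 7.6 -0.5 -1.7] w 0.0217 34.99887943267822
```

Emit:
{"op": "move_arm", "data": {
  "increments": [
    [0.1, 0.008, 0, 0.006, 0, 0, 0],
    [0.1, 0.008, 0, 0.006, 0, 0, 0],
    [0.1, 0, 0, 0, 0, 0, 0]
  ]
}}

```text
time_s: 13.55
ee_pos: [0.4879, -0.0064, 0.0701]
eef_rot: [3.14, -0.646, 0.872]
force: [1.5, 1.6, 0.5]
grip_width: 0.0216
grip_force: 35.0
```

```bash
python3 st.py
```

```text
t 13.55 grasp gauge mm [-56.    0.   85.2] F gauge [ 2.2 -0.1  0.5] w 0.0216 34.99957859516144
```

The spring force has gone over to the rib: 7.6 N on the tool fell to 2.2 N, at 84 mm of travel as expected. Settle, then release.

Emit:
{"op": "move_arm", "data": {
  "increments": [
    [0.1, 0.003, 0, 0.002, 0, 0, 0],
    [0.1, -0.002, 0, 0.004, 0, 0, 0],
    [0.1, 0, 0, 0, 0, 0, 0],
    [0.1, 0, 0, 0, 0, 0, 0]
  ],
  "force": 15
}}

```text
time_s: 13.95
ee_pos: [0.488, -0.0064, 0.07]
eef_rot: [3.14, -0.646, 0.873]
force: [-3.4, -3.4, 7.6]
grip_width: 0.0219
grip_force: 15.0
```

```bash
python3 st.py
```

```text
t 13.95 grasp gauge mm [-55.9   0.   85.2] F gauge [-4.8  0.5  7.6] w 0.0219 15.001825243234634
```

Emit:
{"op": "move_arm", "data": {
  "increments": [
    [0.3, 0, 0, 0, 0, 0, 0],
    [0.5, 0, 0, 0, 0, 0, 0],
    [0.5, 0, 0, 0, 0, 0, 0],
    [0.5, 0, 0, 0, 0, 0, 0],
    [0.5, 0, 0, 0, 0, 0, 0]
  ]
}}

```text
time_s: 14.45
ee_pos: [0.4878, -0.006, 0.0696]
eef_rot: [3.141, -0.646, 0.872]
force: [-0.5, 0.1, 0.8]
grip_width: 0.0468
grip_force: 0.0
```

```bash
python3 st.py
```

```text
t 14.45 grasp gauge mm [-55.8   0.3  84.8] F gauge [-0.3  0.5  0.8] w 0.0468 0.0
```

Emit:
{"op": "move_arm", "data": {
  "increments": [
    [0.5, 0, 0, -0.1, 0, 0, 0],
    [0.5, 0, 0, -0.2, 0, 0, 0],
    [0.5, 0, 0, -0.3, 0, 0, 0],
    [0.5, 0, 0, -0.4, 0, 0, 0],
    [0.5, 0, 0, -0.4, 0, 0, 0],
    [0.5, 0, 0, -0.4, 0, 0, 0],
    [0.5, 0, 0, -0.4, 0, 0, 0],
    [0.5, 0, 0, -0.3, 0, 0, 0],
    [0.5, 0, 0, 0, 0, 0, 0],
    [0.5, 0, 0, 0, 0, 0, 0]
  ]
}}

```text
time_s: 15.45
ee_pos: [0.4393, -0.0637, 0.1695]
eef_rot: [3.14, -0.646, 0.872]
force: [0.2, 0.9, 0.2]
grip_width: 0.047
grip_force: 0.0
```

```bash
python3 st.py; python3 - <<'E'
from h import *
c=wshot("w5")
cv2.imwrite("pics/w5c.png",cv2.resize(c["color"][100:310,130:370],None,fx=2.8,fy=2.8,interpolation=cv2.INTER_CUBIC))
E
```

```text
t 15.45 grasp gauge mm [-131.1    0.2  184.7] F gauge [0.8 0.4 0.2] w 0.047 0.0
```

View pics/w5c.png

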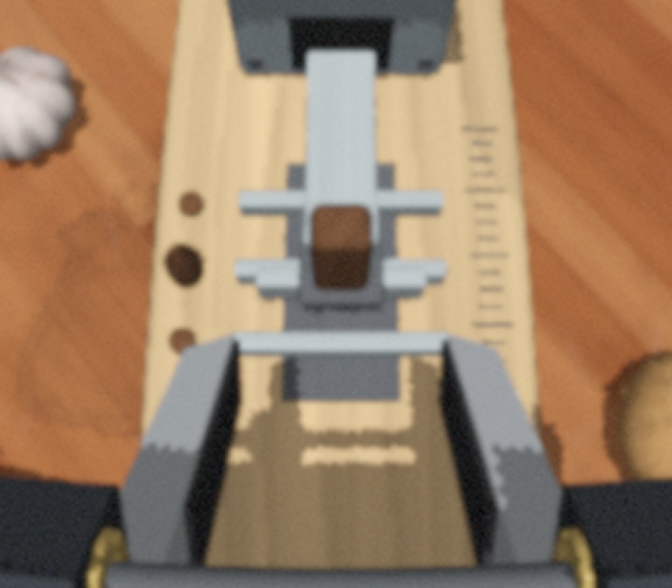

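The bar (y ≈ 283) lies against the far side of the middle rib (y ≈ 268), level with the tall peg at (184,265). It is down and at rest, and the robot is clear of it.

```bash
python3 -c "
from station import ctrl
print(ctrl.hand_in())"
```

```text
the job is handed in; nothing more can be done
None
```

I hooked the bar fully down behind the middle rib, the one beside the tall peg. It bore on the rib before I let go, the last wrist picture shows it holding there with the gripper clear, and the job is handed in; the hand-in returned no verdict.

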